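Press a bush home with the trigger clamp, then release the clamp

ROBOT

A 7-joint arm with a two-finger parallel gripper is mounted at the origin on a cart in front of the work surface, level with it; the furniture and walls round the work are solid. World frame = base frame: x ahead of the robot, y to its left, z up, the work surface at z = 0. Lengths are in m, angles in rad, forces in N, time in s.
With the tool pointing down it reaches from about 0.425 to 0.925 m from the base axis. Payload 6.8 kg.
Tool frame: the origin (TCP) lies between the finger pads; the fingertips stand 22 mm ahead of it and the grasp point (between the pads) lies 3 mm ahead of it; z points along the fingers, y is the line along which they close (so a half turn about z gives the same grasp; the last joint's range is limited). The gripper opens to 85 mm and grips with 20 to 120 N. Pads are 22 mm wide; open, the fingers measure 114 mm over their backs; the gripper's body (76 mm by 85 mm) begins 54 mm behind the grasp point. The pads swing forward as they close: fully open they stand 13 mm farther back than shut.
Start: joints at [1.117, 0.477, 0.022, 1.555, -0.011, 1.109, -0.083], TCP at [0.229, -0.635, 0.253] pointing down, gripper open.
Joint ranges: [-2.96, 2.96], [-0.34, 2.1], [-1.41, 1.46], [0.24, 2.44], [-1.37, 4.51], [0.17, 1.92], [-2.96, 2.96]. Speed limits (rad/s): [2.39, 2.39, 3.14, 3.14, 3.14, 3.14, 3.14].

INTERFACE

Orientations are given as a unit quaternion [w, x, y, z].
In Python, from station import bot gives the robot as it stands.
- The arm moves only by the tool servo_tool, never from a script. Its argument "motion" is a list that holds one entry, the list of rows, each a list of 5 numbers: the opening, from 0 (shut) to 1 (fully open), then the shift along the world's x, y, z each as a share of 0.04 m, from -1 to 1, then the turn about the world's z as a share of 0.12 rad, from -1 to 1. A call has 1 to 20 rows; each row shifts and turns the commanded pose from where the row before left it; what a row does not reach is not made up. A row lasts 1/10 s, in which the tool goes at most 50 mm and 8.59 degrees, less where a joint would pass 70% of its speed; a pose out of reach is approached as far as the arm can. A call with a number of a shift or a turn outside -1 to 1 is refused whole. A call with a gripper value outside its range is refused whole. The fingers move at their own pace and stop on an object; "newtons" is the grip in N (left out, the last holds). Time passes only in rows, so rows that do not move let the fingers close. It gives the time, the measured TCP pose, the force, the opening and the grip force at its end, in the units of the state.
- bot.get_obs(): the state, without advancing time (a new reading comes with each control period).
- bot.read_camera(name): name is "scene" or "top" or "wrist"; returns (picture, depth): 480x640x3 uint8, red, green, blue; 480x640 float32, m along the optical axis (not along the pixel's ray), 0 where there is no reading.
- bot.get_calibration(name): a dict with "fovy" (degrees; the focal length in pixels is half the picture's height over the tangent of half this angle, whatever the lens; pixels are square), "cx", "cy" (the principal point, pixels), "view" (4x4, takes a point from world to camera coordinates). Camera axes: x right, y down, z forward; pixel columns grow to the right and rows downward; lengths in m; the calibration is good to about 2 mm. A picture is of the moment at which its call begins: read the wrist's pose just before it. get_calibration takes no time and is no camera call; for the wrist camera it gives the pose at the moment of the call.
- bot.hand_in(): hands the job in; it is judged then, once.
The state is a dict: "t": time; "q": joint angles; "joint_vel": joint speeds; "joint_torque": joint torques, N m; "eef_pos": TCP position; "tool_rot": TCP orientation; "contact_force": force on the tool from outside, world axes, zero at the start; "torque": the same for the moment, N m; "gripper_width": opening from 0.0 (shut) to 1.0 (fully open); "grasp_force": force on a finger pad.
Only numpy, scipy, OpenCV 4.12 (cv2) and the standard library are available. Lean on these libraries where they do the work, as an engineer would, in place of code of your own. Each camera call takes 0.05 s, during which the arm holds its last target. There are 200 camera calls.

TASK

Press the brass bush fully home into its aluminium block with the bench trigger clamp: squeeze the orange trigger again and again until the jaw has pushed the bush in and grips it firmly, but gently enough that the sprung pad never presses harder than 30 N. Let go of the trigger so that the clamp holds the bush by itself for a second, then press the red release tab and keep it down until the jaw has sprung all the way back, and let go. Work only the trigger and the tab: do not push the jaw, pad or bush by hand, and do not disturb the jar, cup and steel block.

Things in the scene. Friction and masses are not known exactly. Their poses are not given: they have to be found in the camera images.
- clamp: Trigger clamp screwed to the bench: grey base plate 290 x 70 x 12 mm (x -105 to +185), black housing (x -64 to +30, 36 wide, top z 94). Origin on the bench under the trigger's pivot (pivot at z 86, axis y); x runs along the bar (axis y 0, z 44) from the grip towards the bush, the way the jaw closes; z up. A grey anvil (x 163 to 181, 64 wide, top z 86) backs the block.
- grip_back (a point): On the back (-x side) of the fixed upright black grip behind the trigger, x -32, z 143 in the clamp frame. The grip is 12 mm thick along x, 24 wide, top at z 166. Over grip and trigger bump it measures about 52 mm at rest, 27 mm fully squeezed.
- trigger_bump (a point): Foremost (+x) point of the rounded crossbar on the orange trigger, 60 mm above the pivot. The trigger is a blade 8 mm thick, 22 wide, top near z 164. At rest the bump is at x 20, z 143 in the clamp frame; squeezed towards the grip (-x) it swings 25 mm to a stop and springs back. Push at the bump: 3 growing to 6 N free, 9 N while the bush slides, about 6 N + 0.48 F for pad force F.
- jaw: Orange jaw (36 wide, z 16 to 66, front face x 67) on a toothed bar, 0 = rear stop where its origin is the clamp's; it starts 2 to 12 mm forward. A squeeze idles for its first 6 mm, then moves the jaw 0.5 mm per mm of bump, up to 9 mm. Let go, the jaw drops back to its last 2.5 mm click (costing up to 10 N of pad force) and a ratchet holds it; a 3 N spring draws it back once released.
- tab_top (a point): Middle of the upper face of the red release tab (28 mm along x, 26 along y, 6 thick) behind the grip: x -90, z 104 in the clamp frame at rest. It goes straight down 9 mm to its stop, over a black guide block whose top is at z 88; from half way it frees the jaw (5 to 10 N under load, 5 to 7 N to keep it down). The jaw then takes about 1 s to run back; let up early, it catches at the next click.
- press_pad: Round black rubber pad, 28 mm wide, on the jaw's front. Origin in the middle of its front face, at x 77, z 44 in the jaw's frame; x as the clamp's. It is sprung: it gives 1 mm per 4 N, at most 9.5 mm.
- bush: Flanged brass bush, 22 mm wide, flange 32 mm wide and 4 mm thick, sliding stiffly (5 N) in the block's bore. Origin at the middle of the flange's back, on its axis; x as the clamp's. It starts 6 to 14 mm out (origin that far in -x of the block's); fully home its origin meets the block's and the flange lies on the block.
- bearing_block: Aluminium block 48 x 54 x 52 mm sitting tight in the clamp's nest. Origin at the middle of the bore's mouth, on the face that looks to the jaw: x 111 to 115 (it differs each time), y 0, z 44 in the clamp frame; x as the clamp's.
- flux_jar: Grey jar with a black lid, 49 mm wide, 50 high; origin under its centre. To be left alone.
- white_cup: White plastic cup, 64 mm wide, 60 high; origin under its centre. To be left alone.
- steel_block: Bare steel bench block 70 x 70 x 22 mm; origin under its centre. To be left alone.

How it is judged:
By the outcome, as a careful person would: the job done as asked, in the order asked, and still so for the second after the job is handed in, with the robot touching nothing.
It also fails if it takes over 72 s, if anything falls off the work surface, if the arm or the gripper's body presses on something with over 40 N, if the wrist force passes 120 N, or if a joint passes its speed limit or range.

## Working session

There is one attempt and no reset: what is moved stays moved. The work goes in short steps, Python scripts to look and compute and a tool call to move; the robot and the scene stay as the last step left them, time stands still between calls to the robot, and variables do not carry over. Pictures are saved under pics/ and viewed, at most 10 in all, crops included, and the job is handed in when it is done.

Besides the shell and the picture viewer there is one more tool, called as name(argument=value, ...) on one line, values as JSON. servo_tool: Moves the arm, as the interface text tells. Shift numbers are shares of 0.04 m and turn numbers shares of 0.12 rad, none past 1 either way. Its arguments: {"type":"object","properties":{"motion":{"type":"array"},"newtons":{"type":"number"}},"required":["motion"]}

```bash
mkdir -p pics; ls
cat > h.py <<'E'
import numpy as np, cv2
from station import bot
def cam(n):
    c=bot.get_calibration(n); im,d=bot.read_camera(n)
    f=240/np.tan(np.radians(c["fovy"])/2); return im,d,c,f
def pts(d,c,f):
    v,u=np.mgrid[:480,:640]
    P=np.stack([(u-c["cx"])/f*d,(v-c["cy"])/f*d,d],-1)
    V=np.array(c["view"]); return (P-V[:3,3])@V[:3,:3]
E
python3 - <<'E'
from h import *
o=bot.get_obs(); print({k:np.round(v,3) for k,v in o.items()})
for n in("scene","top"):
    im,d,c,f=cam(n); cv2.imwrite(f"pics/{n}0.png",im[:,:,::-1]); np.savez(f"{n}0.npz",im=im,d=d,V=c["view"],f=f,cx=c["cx"],cy=c["cy"])
    P=pts(d,c,f); h=cv2.cvtColor(im,cv2.COLOR_RGB2HSV)
    print(n,f,np.round(c["view"],3).tolist())
    for nm,lo,hi in(("orange",6,18),("red",0,4),("brass",19,30)):
        m=((h[...,0]>=lo)&(h[...,0]<=hi)&(h[...,1]>130)&(h[...,2]>70)).astype(np.uint8)
        k,l,s,ce=cv2.connectedComponentsWithStats(m)
        for i in range(1,k):
            if s[i,4]>25:
                q=P[(l==i)&(d>0)]; print(nm,s[i],ce[i].round(),np.percentile(q,[3,50,97],axis=0).round(3).tolist() if len(q) else None)
E
```

```text
pics
{'t': np.float64(0.0), 'q': array([ 1.117,  0.478,  0.022,  1.556, -0.012,  1.109, -0.083]), 'joint_vel': array([-0.002,  0.001, -0.   , -0.001,  0.001,  0.001,  0.   ]), 'joint_torque': array([-0.0000e+00, -5.9646e+01,  1.6080e+00, -2.8120e+01,  1.2000e-02,
        9.0000e-03,  0.0000e+00]), 'eef_pos': array([ 0.229, -0.635,  0.252]), 'tool_rot': array([-0.001,  0.985,  0.172, -0.   ]), 'contact_force': array([-0.762, -0.372,  0.262]), 'torque': array([0.012, 0.048, 0.031]), 'grasp_force': np.float64(0.0), 'gripper_width': np.float64(0.998)}
scene 489.56994778439906 [[0.805, -0.593, -0.009, -0.401], [-0.251, -0.328, -0.911, 0.299], [0.538, 0.735, -0.413, 0.492], [0.0, 0.0, 0.0, 1.0]]
orange [624  54  16   2  30] [632.  54.] [[1.0, -0.146, 0.41], [1.02, -0.136, 0.411], [1.045, -0.119, 0.411]]
orange [522  62   7  12  47] [525.  67.] [[0.977, 0.016, 0.376], [0.979, 0.02, 0.384], [0.981, 0.025, 0.392]]
orange [531  83  15  11 111] [538.  88.] [[0.977, -0.023, 0.343], [0.979, -0.01, 0.349], [0.982, 0.003, 0.357]]
orange [332 237  18  56 483] [341. 261.] [[0.539, -0.014, 0.064], [0.
[... 2661 characters left out ...]
], [0.53, 0.601, 0.018], [0.546, 0.674, 0.024]]
red [238 173  40  13 289] [257. 179.] [[0.719, 0.244, 0.008], [0.731, 0.284, 0.016], [0.743, 0.316, 0.021]]
red [ 74 177  26  24 386] [ 86. 188.] [[0.683, 0.602, -0.0], [0.699, 0.618, 0.033], [0.718, 0.637, 0.038]]
red [437 267  17  17 207] [445. 275.] [[0.519, -0.091, 0.098], [0.531, -0.077, 0.103], [0.543, -0.065, 0.107]]
red [241 348  23  18 147] [252. 357.] [[0.363, 0.259, 0.008], [0.377, 0.277, 0.013], [0.39, 0.295, 0.018]]
brass [338 241   9  14  76] [342. 247.] [[0.577, 0.102, 0.046], [0.588, 0.109, 0.053], [0.598, 0.117, 0.06]]
brass [604 321  11   6  26] [610. 324.] [[0.446, -0.403, 0.06], [0.45, -0.397, 0.063], [0.454, -0.388, 0.068]]
```

Run:
```python
import cv2
a=cv2.imread("pics/top0.png")[190:350,270:530]; b=cv2.imread("pics/scene0.png")[170:390,240:440]
a=cv2.resize(a,None,fx=3,fy=3); cv2.imwrite("pics/a.png",a); cv2.imwrite("pics/b.png",cv2.resize(b,None,fx=2.7,fy=2.7))
```

```text
(no output)
```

View pics/a.png

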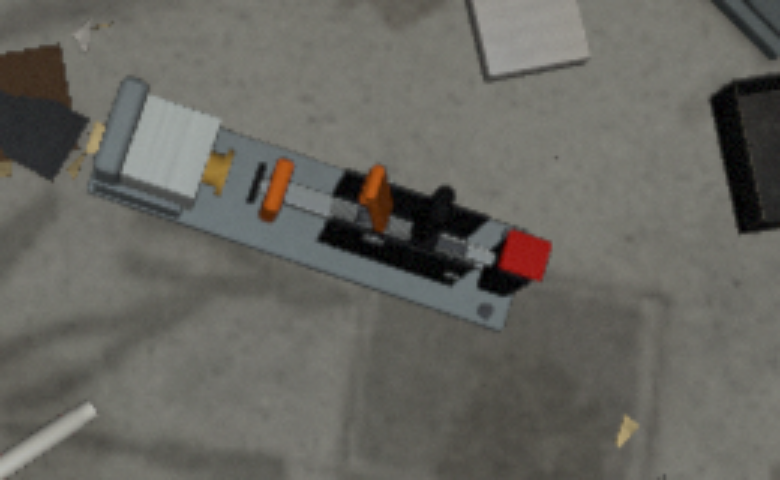

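View pics/b.png

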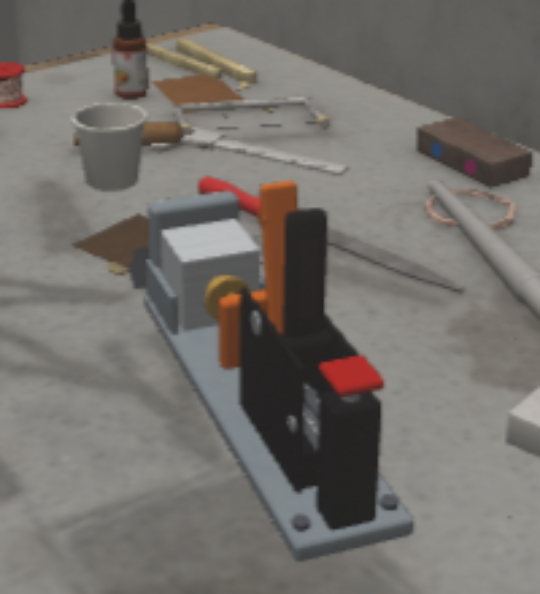

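View pics/scene0.png

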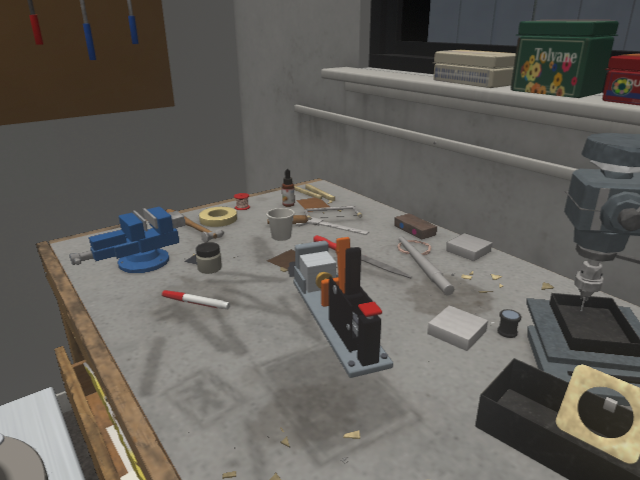

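Top crop: the clamp lies with its tab (red, full-image px ~445,275) toward −y, and jaw/bush/block toward +y (bush ~342,247; anvil ~312,237). The scene view agrees: the grip is black, the trigger orange just beyond it. Only the small parts near the bush are close to the clamp. Next I'll fit the clamp frame.

Run:
```python
from h import *
S={n:np.load(f"{n}0.npz") for n in("scene","top")}
def P(n):
    s=S[n]; return pts(s["d"],dict(cx=s["cx"],cy=s["cy"],view=s["V"]),s["f"])
def ray(n,u,v,z):
    s=S[n];V=s["V"];R=V[:3,:3];C=-R.T@V[:3,3];r=R.T@np.array([(u-s["cx"])/s["f"],(v-s["cy"])/s["f"],1]);return C+r*(z-C[2])/r[2]
def comp(n,lo,hi,box):
    h=cv2.cvtColor(S[n]["im"],cv2.COLOR_RGB2HSV);m=((h[...,0]>=lo)&(h[...,0]<=hi)&(h[...,1]>130)&(h[...,2]>70)).astype(np.uint8)
    k=np.zeros_like(m);x,y,w,hh=box;k[y:y+hh,x:x+w]=1;return m*k
q=P("top");im=S["top"]["im"]
m=comp("top",0,4,(430,260,32,32)); 
r=cv2.minAreaRect(cv2.findNonZero(m)); tab=ray("top",*r[0],.104); print("tab",tab,r)
ms=comp("scene",0,4,(350,295,40,30)); M=cv2.moments(ms,True); print("tab scene",ray("scene",M["m10"]/M["m00"],M["m01"]/M["m00"],.104), M["m00"])
# plane z=12mm plate + anvil top
reg=(q[...,0]>.45)&(q[...,0]<.72)&(q[...,1]>-.13)&(q[...,1]<.22)
plate=reg&(abs(q[...,2]-.012)<.006)&(S["top"]["d"]>0)
pl=(plate).astype(np.uint8);k,l,s,c=cv2.connectedComponentsWithStats(pl);i=1+s[1:,4].argmax()
A=reg&(q[...,2]>.006)&(S["top"]["d"]>0)
rr=cv2.minAreaRect((q[(l==i)][:,:2]*1000).astype(np.float32));print("plate",s[i],rr)
an=reg&(q[...,2]>.080)&(q[...,2]<.092)&(q[...,1]>.14);X=q[an];print("anvil",an.sum(),cv2.minAreaRect((X[:,:2]*1000).astype(np.float32)),X.mean(0))
# line through bar: all points higher than .02, ang
d=X.mean(0)[:2]-tab[:2];print("len (262)",np.hypot(*d),"yaw",np.arctan2(d[1],d[0]))
# obstacle heights along path
for n in S:
  Q=P(n);ok=(S[n]["d"]>0)
  a=np.array([.229,-.635]);b=np.array([.56,.0]);u=(b-a)/np.hypot(*(b-a));e=Q[...,:2]-a
  t=e@u;w=abs(e@np.array([-u[1],u[0]]))
  for t0 in np.arange(-.05,.8,.08):
    g=ok&(t>=t0)&(t<t0+.08)&(w<.10)
    if g.sum():print(n,round(t0,2),g.sum(),np.percentile(Q[g][:,2],99.5).round(3),end="; ")
```

```text
tab [ 0.53079872 -0.07727519  0.104     ] ((444.6981201171875, 274.55657958984375), (15.109660148620605, 14.148136138916016), 15.945395469665527)
tab scene [ 0.52702837 -0.08247676  0.104     ] 238.0
plate [ 317  233  124   67 1784] ((564.5877075195312, 27.40959930419922), (250.0823211669922, 70.54712677001953), 72.44503784179688)
anvil 290 ((611.0406494140625, 171.3389892578125), (17.72402000427246, 62.38248825073242), 72.00811767578125) [0.61004698 0.17144344 0.08459336]
len (262) 0.2610387742052163 yaw 1.2623401247825061
scene 0.35 52 0.001; scene 0.43 8080 0.001; scene 0.51 6773 0.002; scene 0.59 6555 0.104; scene 0.67 4881 0.164; scene 0.75 2090 0.067; top 0.11 86 0.067; top 0.19 3778 0.068; top 0.27 4052 0.069; top 0.35 5243 0.068; top 0.43 4075 0.005; top 0.51 4033 0.005; top 0.59 3886 0.106; top 0.67 3977 0.166; top 0.75 3887 0.068;
```

servo_tool(motion=[[[1,0.3,0.79,0,-0.27],[1,0.3,0.79,0,-0.27],[1,0.3,0.79,0,-0.27],[1,0.4,0.79,0,-0.27],[1,0.4,0.79,0,-0.27],[1,0.4,0.79,0,-0.27],[1,0.4,0.79,0,-0.27],[1,0.4,0.79,0,-0.27],[1,0.4,0.79,0,-0.27],[1,0.4,0.79,0,-0.27],[1,0.4,0.79,0,-0.27],[1,0.4,0.79,0,-0.27],[1,0.4,0.79,0,-0.27],[1,0.5,0.79,0,-0.27],[1,0.5,0.79,0,-0.27],[1,0.5,0.79,0,-0.27],[1,0.5,0.79,0,-0.27],[1,0.5,0.79,0,-0.27],[1,0.45,0.8,0,-0.27],[1,0,0,0,0]]])

```text
t: 2.1
eef_pos: [0.5445, -0.0283, 0.2531]
tool_rot: [-0.002, 0.991, -0.131, 0.0]
contact_force: [-0.5, 0.4, -0.4]
gripper_width: 1.001
grasp_force: 0.0
```

servo_tool(motion=[[[1,0.28,0.72,0,-0.38],[1,0,0,0,0],[1,0,0,0,0]]])

```text
t: 2.4
eef_pos: [0.5536, -0.0054, 0.2529]
tool_rot: [0.0, 0.988, -0.156, -0.0]
contact_force: [-0.8, -0.1, -1.1]
gripper_width: 0.999
grasp_force: 0.0
```

Run:
```python
from h import *
o=bot.get_obs();print(o["eef_pos"].round(4),o["tool_rot"].round(4),o["contact_force"].round(2))
im,d,c,f=cam("wrist");P=pts(d,c,f);cv2.imwrite("pics/w1.png",im[:,:,::-1])
h=cv2.cvtColor(im,cv2.COLOR_RGB2HSV)
m=((h[...,0]>=4)&(h[...,0]<=18)&(h[...,1]>130)&(h[...,2]>70)&(d>0))
ax=np.array([.304,.9527]);O=np.array([.558,.008])
def cl(q): e=q[:,:2]-O; return np.c_[e@ax,e@np.array([-ax[1],ax[0]]),q[:,2]]
for nm,mm in(("trig",m&(P[...,2]>.12)),("bumpz",m&(abs(P[...,2]-.143)<.004)),("jaw",m&(P[...,2]<.075)),("tall",(d>0)&(P[...,2]>.158)&(P[...,2]<.175)),("brass",(h[...,0]>18)&(h[...,0]<30)&(h[...,1]>110)&(d>0)),("red",((h[...,0]<4)|(h[...,0]>176))&(h[...,1]>140)&(d>0)&(P[...,2]>.09))):
    if mm.sum(): print(nm,mm.sum(),np.percentile(cl(P[mm]),[2,50,98],axis=0).round(4).tolist())
```

```text
[ 0.5536 -0.0054  0.2529] [ 2.000e-04  9.877e-01 -1.563e-01 -5.000e-04] [-0.83 -0.14 -1.14]
trig 1120 [[0.0012, -0.0127, 0.1218], [0.0087, -0.0045, 0.1547], [0.0163, 0.0073, 0.1654]]
bumpz 136 [[0.0045, -0.0128, 0.1392], [0.0057, -0.0049, 0.1434], [0.0122, 0.0074, 0.1469]]
jaw 806 [[0.0004, -0.0388, 0.001], [0.0629, -0.0051, 0.0646], [0.265, 0.0442, 0.0673]]
tall 1219 [[-0.0333, -0.0129, 0.1589], [-0.0239, -0.0034, 0.1646], [0.0164, 0.0079, 0.1669]]
brass 486 [[0.0967, -0.0148, 0.0356], [0.1, -0.0023, 0.0541], [0.1112, 0.0112, 0.0602]]
red 1229 [[-0.1048, -0.0145, 0.1021], [-0.0913, -0.0026, 0.1043], [-0.0784, 0.0104, 0.1058]]
```

View pics/w1.png

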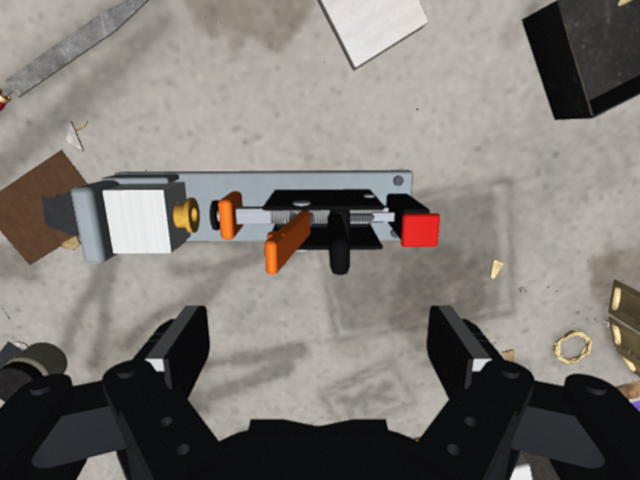

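Wrist view: the trigger (~290,245) and the grip (~340,240) lie between the open fingers (pads ~180 and ~460), well aligned. The jar is far off at lower left. The tool can go down.

servo_tool(motion=[[[1,0.1,0.1,0,0],[1,0,0,0,0],[1,0,0,-0.4,0],[1,0,0,-0.5,0],[1,0,0,-0.5,0],[1,0,0,-0.5,0],[1,0,0,-0.5,0],[1,0,0,-0.4,0],[0.75,0,0,0,0],[0.75,0,0,0,0],[0.75,0,0,0,0]]])

```text
t: 3.55
eef_pos: [0.5587, -0.0016, 0.1424]
tool_rot: [-0.0, 0.988, -0.157, 0.001]
contact_force: [-0.1, 0.0, 0.9]
gripper_width: 0.75
grasp_force: 0.0
```

servo_tool(motion=[[[0.75,-0.02,-0.05,-0.05,0],[0.75,-0.02,-0.05,0,0],[0.75,-0.02,-0.05,0,0],[0.75,0,0,0,0],[0.75,0,0,0,0]]])

```text
t: 4.05
eef_pos: [0.5561, -0.0071, 0.1397]
tool_rot: [-0.0, 0.988, -0.157, 0.001]
contact_force: [0.5, 1.8, 1.2]
gripper_width: 0.748
grasp_force: 1.2
```

servo_tool(motion=[[[0.75,-0.02,-0.07,0,0],[0.75,-0.02,-0.07,0,0],[0.75,-0.02,-0.05,0,0],[0.75,0,0,0,0],[0.75,0,0,0,0]]])

```text
t: 4.55
eef_pos: [0.554, -0.0139, 0.14]
tool_rot: [-0.001, 0.988, -0.157, 0.001]
contact_force: [1.5, 4.6, 5.1]
gripper_width: 0.749
grasp_force: 2.9
```

servo_tool(motion=[[[0.75,-0.03,-0.09,0,0],[0.75,-0.03,-0.09,0,0],[0.75,-0.03,-0.08,0,0],[0.75,0,0,0,0]]])

```text
t: 4.95
eef_pos: [0.5507, -0.0245, 0.1402]
tool_rot: [-0.001, 0.988, -0.157, 0.001]
contact_force: [2.3, 5.7, 3.8]
gripper_width: 0.746
grasp_force: 3.1
```

servo_tool(motion=[[[0.75,-0.02,-0.06,0,0],[0.75,0,-0.02,0,0],[0.75,0,0,0,0]]])

```text
t: 5.25
eef_pos: [0.5498, -0.0275, 0.1401]
tool_rot: [-0.001, 0.988, -0.157, 0.001]
contact_force: [2.8, 5.7, 4.6]
gripper_width: 0.75
grasp_force: 3.0
```

servo_tool(motion=[[[0.75,0.05,0.15,0,0],[0.75,0.05,0.15,0,0],[0.75,0.05,0.15,0,0],[0.75,0.05,0.15,0,0],[0.75,0,0,0,0],[0.75,0,0,0,0],[0.75,0,0,0,0]]])

```text
t: 5.95
eef_pos: [0.5565, -0.0053, 0.1391]
tool_rot: [0.0, 0.988, -0.157, -0.0]
contact_force: [0.1, 0.2, -0.1]
gripper_width: 0.753
grasp_force: 0.0
```

```bash
cat > look.py <<'E'
from h import *
import sys
ax=np.array([.309,.951]);O=np.array([.560,.0062])
o=bot.get_obs();print("t",o["t"],o["eef_pos"].round(4),o["contact_force"].round(2),"tcp clamp x",((o["eef_pos"][:2]-O)@ax).round(4))
for n in sys.argv[2:]:
    im,d,c,f=cam(n);P=pts(d,c,f);cv2.imwrite(f"pics/{sys.argv[1]}{n}.png",im[:,:,::-1])
    h=cv2.cvtColor(im,cv2.COLOR_RGB2HSV)
    e=P[...,:2]-O;X=e@ax;Y=e@np.array([-ax[1],ax[0]]);Z=P[...,2]
    near=(d>0)&(abs(Y)<.03)&(X>.03)&(X<.19)
    for nm,mm in(("jawtop",near&(h[...,0]>=4)&(h[...,0]<=18)&(h[...,1]>130)&(abs(Z-.066)<.004)),
      ("brass",near&(h[...,0]>18)&(h[...,0]<30)&(h[...,1]>100)&(Z>.03)),("blocktop",near&(abs(Z-Z[near&(X>.12)&(X<.155)].max() if (near&(X>.12)&(X<.155)).any() else 9)<.004)&(X>.09)&(X<.165))):
        if mm.sum()>5: print(n,nm,mm.sum(),np.percentile(X[mm],[2,50,98]).round(4),np.percentile(Z[mm],[50,98]).round(4))
E
python3 look.py a wrist top
```

```text
t 5.95 [ 0.5565 -0.0053  0.1391] [ 0.06  0.17 -0.09] tcp clamp x -0.0121
wrist jawtop 1202 [0.0665 0.0709 0.077 ] [0.0656 0.0673]
wrist brass 1291 [0.0977 0.1007 0.1126] [0.0533 0.0604]
wrist blocktop 8276 [0.1129 0.1365 0.162 ] [0.0702 0.0718]
top jawtop 83 [0.0694 0.0744 0.0798] [0.0651 0.0688]
top brass 85 [0.1004 0.1064 0.1139] [0.0536 0.0618]
top blocktop 116 [0.1156 0.1448 0.1645] [0.0724 0.0778]
```

servo_tool(motion=[[[0.75,-0.04,-0.11,0,0],[0.75,-0.04,-0.11,0,0],[0.75,-0.03,-0.1,0,0],[0.75,-0.03,-0.1,0,0],[0.75,-0.03,-0.09,0,0],[0.75,-0.02,-0.05,0,0],[0.75,0,0,0,0],[0.75,0,0,0,0]]])

```text
t: 6.85
eef_pos: [0.5506, -0.0255, 0.1405]
tool_rot: [-0.001, 0.988, -0.157, 0.002]
contact_force: [0.9, 5.9, 5.7]
gripper_width: 0.75
grasp_force: 3.0
```

servo_tool(motion=[[[0.75,0.05,0.15,0,0],[0.75,0.05,0.15,0,0],[0.75,0.05,0.15,0,0],[0.75,0.04,0.12,0,0],[0.75,0,0,0,0],[0.75,0,0,0,0],[0.75,0,0,0,0]]])

```text
t: 7.55
eef_pos: [0.5564, -0.0049, 0.1391]
tool_rot: [0.0, 0.988, -0.157, -0.0]
contact_force: [-0.5, -0.2, 0.1]
gripper_width: 0.752
grasp_force: 0.0
```

```bash
python3 look.py b wrist
```

```text
t 7.55 [ 0.5564 -0.0049  0.1391] [-0.45 -0.22  0.12] tcp clamp x -0.0116
wrist jawtop 1212 [0.0714 0.0758 0.0819] [0.0656 0.0673]
wrist brass 1069 [0.0976 0.1014 0.1125] [0.0542 0.0604]
wrist blocktop 8462 [0.1128 0.1365 0.162 ] [0.0702 0.0719]
```

servo_tool(motion=[[[0.75,-0.04,-0.12,0,0],[0.75,-0.04,-0.12,0,0],[0.75,-0.04,-0.12,0,0],[0.75,-0.03,-0.1,0,0],[0.75,-0.03,-0.1,0,0],[0.75,-0.03,-0.08,0,0],[0.75,0,0,0,0],[0.75,0,0,0,0]]])

```text
t: 8.4
eef_pos: [0.55, -0.0275, 0.1406]
tool_rot: [-0.002, 0.988, -0.156, 0.002]
contact_force: [1.6, 7.5, 5.0]
gripper_width: 0.748
grasp_force: 3.9
```

servo_tool(motion=[[[0.75,0.05,0.16,0,0],[0.75,0.05,0.16,0,0],[0.75,0.05,0.16,0,0],[0.75,0.05,0.16,0,0],[0.75,0,0,0,0],[0.75,0,0,0,0],[0.75,0,0,0,0]]])

```text
t: 9.1
eef_pos: [0.556, -0.005, 0.1391]
tool_rot: [0.0, 0.988, -0.157, -0.0]
contact_force: [-0.3, 0.8, 0.4]
gripper_width: 0.747
grasp_force: 0.0
```

```bash
python3 look.py c wrist
```

```text
t 9.1 [ 0.556  -0.005   0.1391] [-0.28  0.76  0.4 ] tcp clamp x -0.0119
wrist jawtop 1239 [0.0788 0.0831 0.0893] [0.0656 0.0673]
wrist brass 736 [0.0999 0.1035 0.113 ] [0.0547 0.0604]
wrist blocktop 8336 [0.1128 0.1364 0.162 ] [0.0702 0.0719]
```

servo_tool(motion=[[[0.75,-0.04,-0.12,0,0],[0.75,-0.04,-0.12,0,0],[0.75,-0.04,-0.12,0,0],[0.75,-0.03,-0.1,0,0],[0.75,-0.03,-0.1,0,0],[0.75,-0.03,-0.08,0,0],[0.75,0,0,0,0],[0.75,0,0,0,0]]])

```text
t: 9.95
eef_pos: [0.5496, -0.0274, 0.1408]
tool_rot: [-0.002, 0.988, -0.156, 0.002]
contact_force: [0.6, 7.9, 6.7]
gripper_width: 0.749
grasp_force: 4.0
```

servo_tool(motion=[[[0.75,0.05,0.16,0,0],[0.75,0.05,0.16,0,0],[0.75,0.05,0.16,0,0],[0.75,0.05,0.16,0,0],[0.75,0,0,0,0],[0.75,0,0,0,0],[0.75,0,0,0,0]]])

```text
t: 10.65
eef_pos: [0.5556, -0.005, 0.1391]
tool_rot: [0.0, 0.988, -0.157, -0.0]
contact_force: [-0.2, 0.4, 0.0]
gripper_width: 0.751
grasp_force: 0.0
```

```bash
python3 look.py d wrist
```

```text
t 10.65 [ 0.5556 -0.005   0.1391] [-0.18  0.41  0.01] tcp clamp x -0.012
wrist jawtop 1269 [0.0862 0.0905 0.0968] [0.0655 0.0671]
wrist brass 429 [0.1068 0.109  0.1117] [0.0575 0.0608]
wrist blocktop 8380 [0.1128 0.1362 0.1618] [0.0702 0.0718]
```

servo_tool(motion=[[[0.75,-0.04,-0.12,0,0],[0.75,-0.03,-0.1,0,0],[0.75,-0.03,-0.1,0,0],[0.75,-0.03,-0.08,0,0],[0.75,0,0,0,0],[0.75,0,0,0,0]]])

```text
t: 11.3
eef_pos: [0.5523, -0.017, 0.1407]
tool_rot: [-0.002, 0.988, -0.156, 0.002]
contact_force: [1.1, 9.4, 5.9]
gripper_width: 0.751
grasp_force: 4.8
```

servo_tool(motion=[[[0.75,-0.01,-0.05,0,0],[0.75,0,0,0,0],[0.75,0,0,0,0]]])

```text
t: 11.6
eef_pos: [0.5521, -0.0181, 0.1408]
tool_rot: [-0.003, 0.988, -0.155, 0.002]
contact_force: [0.2, 12.0, 6.3]
gripper_width: 0.75
grasp_force: 5.7
```

servo_tool(motion=[[[0.75,-0.02,-0.05,0,0],[0.75,0,0,0,0],[0.75,0,0,0,0]]])

```text
t: 11.9
eef_pos: [0.5516, -0.0196, 0.1409]
tool_rot: [-0.003, 0.988, -0.155, 0.002]
contact_force: [1.1, 13.3, 6.3]
gripper_width: 0.749
grasp_force: 6.3
```

```bash
python3 look.py e wrist
```

```text
t 11.9 [ 0.5516 -0.0196  0.1409] [ 1.1  13.31  6.33] tcp clamp x -0.0272
wrist jawtop 1242 [0.0898 0.0941 0.1006] [0.0655 0.0673]
wrist brass 390 [0.1083 0.1101 0.1128] [0.0576 0.0604]
wrist blocktop 6129 [0.1126 0.13   0.151 ] [0.0701 0.0714]
```

servo_tool(motion=[[[0.75,-0.02,-0.06,0,0],[0.75,0,0,0,0],[0.75,0,0,0,0]]])

```text
t: 12.25
eef_pos: [0.551, -0.0215, 0.1411]
tool_rot: [-0.003, 0.988, -0.155, 0.002]
contact_force: [2.0, 13.0, 7.3]
gripper_width: 0.747
grasp_force: 6.9
```

```bash
python3 look.py f wrist
```

```text
t 12.25 [ 0.551  -0.0215  0.1411] [ 2.01 12.96  7.26] tcp clamp x -0.0291
wrist jawtop 1243 [0.0907 0.0949 0.1014] [0.0655 0.0671]
wrist brass 383 [0.1083 0.1102 0.1129] [0.0579 0.0607]
wrist blocktop 5887 [0.1125 0.1291 0.1493] [0.0701 0.0713]
```

servo_tool(motion=[[[0.75,-0.02,-0.05,0,0],[0.75,0,0,0,0],[0.75,0,0,0,0]]])

```text
t: 12.6
eef_pos: [0.5505, -0.0231, 0.1411]
tool_rot: [-0.004, 0.988, -0.155, 0.002]
contact_force: [2.5, 15.6, 6.3]
gripper_width: 0.752
grasp_force: 7.4
```

```bash
python3 look.py g wrist scene
python3 - <<'E'
import cv2
a=cv2.imread("pics/gwrist.png")[150:300,40:440];cv2.imwrite("pics/gc.png",cv2.resize(a,None,fx=2,fy=2))
E
```

```text
t 12.6 [ 0.5505 -0.0231  0.1411] [ 2.51 15.6   6.27] tcp clamp x -0.0309
wrist jawtop 1228 [0.0915 0.0956 0.102 ] [0.0655 0.0671]
wrist brass 356 [0.1084 0.1103 0.113 ] [0.0583 0.0605]
wrist blocktop 5608 [0.1126 0.1283 0.1479] [0.0701 0.0714]
scene jawtop 75 [0.0913 0.096  0.1024] [0.0643 0.0662]
scene blocktop 463 [0.1131 0.142  0.1645] [0.0696 0.075 ]
```

View pics/gc.png

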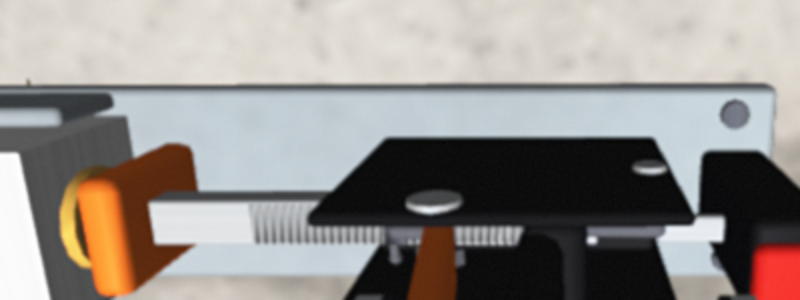

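The crop shows the flange lying against the block, with the jaw and compressed pad behind it. I'll nudge slightly further so the second click is certain, then let go.

servo_tool(motion=[[[0.75,-0.02,-0.05,0,0],[0.75,0,0,0,0],[0.75,0,0,0,0]]])

```text
t: 13.0
eef_pos: [0.55, -0.0247, 0.1412]
tool_rot: [-0.004, 0.988, -0.155, 0.003]
contact_force: [2.9, 15.4, 4.9]
gripper_width: 0.751
grasp_force: 8.0
```

servo_tool(motion=[[[0.75,0.05,0.16,0,0],[0.75,0.05,0.16,0,0],[0.75,0.05,0.16,0,0],[0.75,0.05,0.16,0,0],[0.75,0.01,0.04,0,0],[0.75,0,0,0,0],[0.75,0,0,0,0]]])

```text
t: 13.7
eef_pos: [0.5552, -0.0043, 0.139]
tool_rot: [0.0, 0.988, -0.157, -0.0]
contact_force: [-0.0, -0.6, -0.1]
gripper_width: 0.751
grasp_force: 0.0
```

```bash
python3 look.py i wrist
```

```text
t 13.7 [ 0.5552 -0.0043  0.139 ] [-0.05 -0.55 -0.15] tcp clamp x -0.0114
wrist jawtop 1259 [0.0908 0.095  0.1013] [0.0655 0.0672]
wrist brass 400 [0.1084 0.1101 0.1127] [0.0576 0.0607]
wrist blocktop 8447 [0.1128 0.1363 0.1619] [0.0702 0.0717]
```

servo_tool(motion=[[[1,0.03,0.08,0,0],[1,0,0,0,0],[1,0,0,0,0],[1,0,0,0.4,0],[1,0,0,0.6,0],[1,0,0,0.6,0],[1,0,0,0.5,0],[1,0,0,0.3,0],[0,-0.15,-0.45,0,0],[0,-0.15,-0.5,0,0],[0,-0.15,-0.5,0,0],[0,-0.15,-0.5,0,0],[0,0,0,0,0],[0,0,0,0,0],[0,0,0,0,0]]])

```text
t: 15.25
eef_pos: [0.533, -0.077, 0.2352]
tool_rot: [-0.0, 0.988, -0.156, -0.0]
contact_force: [0.4, 0.8, -0.3]
gripper_width: 0.001
grasp_force: 0.0
```

```bash
python3 look.py j wrist top
python3 - <<'E'
from h import *
o=bot.get_obs();print(o["gripper_width"])
im,d,c,f=cam("wrist");P=pts(d,c,f);h=cv2.cvtColor(im,cv2.COLOR_RGB2HSV)
m=((h[...,0]<4)|(h[...,0]>176))&(h[...,1]>140)&(d>0)&(P[...,2]>.098)&(P[...,2]<.112)&(P[...,0]<.6)
q=P[m];print(m.sum(),cv2.minAreaRect((q[:,:2]*1000).astype(np.float32)),np.median(q[:,2]))
E
```

```text
t 15.25 [ 0.533  -0.077   0.2352] [ 0.4   0.76 -0.34] tcp clamp x -0.0875
wrist jawtop 639 [0.0903 0.0948 0.1011] [0.0652 0.067 ]
wrist brass 180 [0.1082 0.1102 0.1126] [0.058  0.0606]
wrist blocktop 4239 [0.1128 0.1381 0.1623] [0.0701 0.0734]
top jawtop 85 [0.0936 0.0987 0.1039] [0.0647 0.0692]
top brass 33 [0.1098 0.112  0.1142] [0.0562 0.0612]
top blocktop 43 [0.1158 0.147  0.1647] [0.0741 0.0798]
0.0018761891601883766
1344 ((531.6192016601562, -80.68060302734375), (27.157182693481445, 26.74697494506836), 71.499267578125) 0.10422862924851942
```

View pics/jwrist.png

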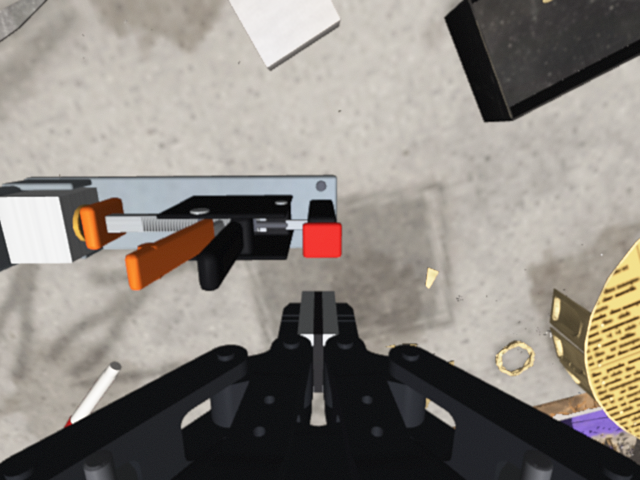

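The jaw is still clamping by itself at 101 mm; the shut fingers (tip ~318,295) are nearly over the red tab (~322,240).

servo_tool(motion=[[[0,-0.03,-0.09,0,0],[0,0,0,-0.4,0],[0,0,0,-0.5,0],[0,0,0,-0.5,0],[0,0,0,-0.5,0],[0,0,0,-0.4,0],[0,0,0,-0.2,0],[0,0,0,-0.12,0],[0,0,0,0,0],[0,0,0,0,0]]])

```text
t: 16.4
eef_pos: [0.5321, -0.0819, 0.1312]
tool_rot: [-0.0, 0.988, -0.157, 0.001]
contact_force: [-0.3, 0.7, 0.1]
gripper_width: -0.0
grasp_force: 0.0
```

servo_tool(motion=[[[0,0,0,-0.1,0],[0,0,0,-0.1,0],[0,0,0,-0.1,0],[0,0,0,0,0],[0,0,0,0,0]]])

```text
t: 16.9
eef_pos: [0.5325, -0.082, 0.1191]
tool_rot: [-0.0, 0.988, -0.157, 0.001]
contact_force: [0.6, -0.5, 4.8]
gripper_width: 0.0
grasp_force: 2.4
```

servo_tool(motion=[[[0,0,0,-0.05,0],[0,0,0,0,0],[0,0,0,0,0],[0,0,0,0,0],[0,0,0,0,0],[0,0,0,0,0],[0,0,0,0,0],[0,0,0,0,0],[0,0,0,0,0],[0,0,0,0,0],[0,0,0,0,0],[0,0,0,0,0],[0,0,0,0,0],[0,0,0,0,0],[0,0,0,0,0],[0,0,0,0,0],[0,0,0,0,0],[0,0,0,0,0],[0,0,0,0,0],[0,0,0,0,0]]])

```text
t: 18.9
eef_pos: [0.5324, -0.082, 0.1172]
tool_rot: [-0.0, 0.988, -0.157, 0.001]
contact_force: [1.4, -0.1, 5.2]
gripper_width: 0.003
grasp_force: 2.8
```

```bash
python3 look.py k wrist top scene
```

```text
t 18.9 [ 0.5324 -0.082   0.1172] [ 1.43 -0.12  5.24] tcp clamp x -0.0924
wrist jawtop 1595 [0.0537 0.0576 0.0643] [0.0654 0.0671]
top jawtop 80 [0.057  0.0618 0.0674] [0.0649 0.0683]
top brass 26 [0.1107 0.1125 0.1143] [0.0552 0.0608]
top blocktop 70 [0.1165 0.1389 0.1641] [0.0729 0.0795]
scene jawtop 44 [0.0532 0.0588 0.0649] [0.065 0.066]
scene brass 135 [0.1078 0.1108 0.1262] [0.0447 0.0592]
scene blocktop 468 [0.113  0.1417 0.1646] [0.0695 0.0749]
```

servo_tool(motion=[[[0,0,0,0,0],[0,0,0,0,0],[0,0,0,0,0],[0,0,0,0,0],[0,0,0,0,0],[0,0,0,0,0],[0,0,0,0,0]]])

```text
t: 19.75
eef_pos: [0.5324, -0.082, 0.1172]
tool_rot: [-0.0, 0.988, -0.157, 0.001]
contact_force: [0.8, -0.5, 5.1]
gripper_width: 0.006
grasp_force: 2.8
```

```bash
python3 look.py l wrist top
```

```text
t 19.75 [ 0.5324 -0.082   0.1172] [ 0.81 -0.52  5.13] tcp clamp x -0.0924
wrist jawtop 1585 [0.0538 0.0576 0.0644] [0.0654 0.067 ]
top jawtop 88 [0.0571 0.0624 0.0674] [0.0653 0.0698]
top brass 25 [0.1109 0.1125 0.1143] [0.0568 0.0611]
top blocktop 143 [0.1149 0.1408 0.1641] [0.072 0.076]
```

servo_tool(motion=[[[0,0,0,0.2,0],[0,0,0,0.3,0],[0,0,0,0.5,0],[0,0,0,0.6,0],[0,0,0,0.6,0],[0,0,0,0.6,0],[0,0,0,0.4,0],[0,0,0,0,0],[0,0,0,0,0],[0,0,0,0,0]]])

```text
t: 20.85
eef_pos: [0.5306, -0.0818, 0.2434]
tool_rot: [0.0, 0.988, -0.157, -0.001]
contact_force: [0.2, -0.3, -0.4]
gripper_width: 0.001
grasp_force: 0.0
```

```bash
python3 look.py m wrist scene
```

```text
t 20.85 [ 0.5306 -0.0818  0.2434] [ 0.22 -0.35 -0.44] tcp clamp x -0.0928
wrist jawtop 521 [0.054  0.0586 0.0644] [0.0655 0.0673]
wrist brass 492 [0.1081 0.1092 0.1159] [0.0487 0.0602]
wrist blocktop 4149 [0.1128 0.1382 0.1624] [0.07   0.0738]
scene jawtop 43 [0.0546 0.058  0.0645] [0.0647 0.0663]
scene brass 130 [0.1078 0.111  0.1257] [0.0454 0.0591]
scene blocktop 470 [0.1128 0.1408 0.1644] [0.0695 0.075 ]
```

View pics/mwrist.png

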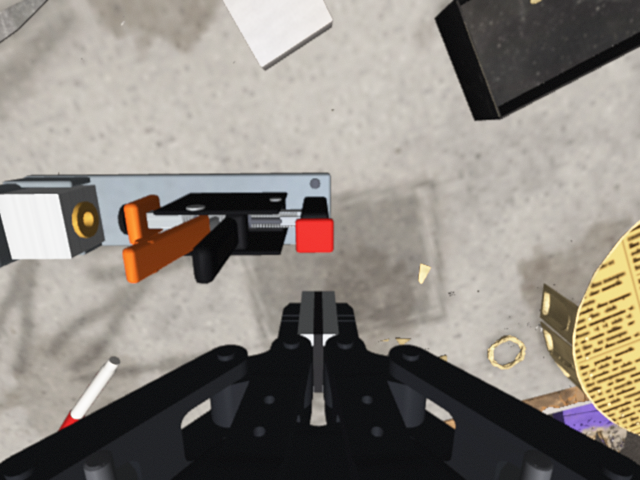

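The bush sits home with its flange on the block (~85,220). The jaw is back at its stop and the tab is up.

```bash
python3 -c "
from station import bot
print(bot.hand_in())"
```

```text
the job is handed in; nothing more can be done
None
```

I handed the job in at about 21 s: the bush looks fully home, the clamp held it by itself for over a second at an estimated 12–18 N, and the jaw ran all the way back on the release tab; the highest pad force was about 20–22 N, estimated from the trigger push because it could not be measured directly.

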